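Feed a freshly glazed tile on its tray through the gravity flap of a drying box

TASK

The wooden tray carries a freshly glazed tile that must go into the little drying box. With the fingertips only, push the tray sideways until it lies flush and square against the steel fence of the feed deck, then push it from behind along the fence and through the gravity flap until it slips down the chute inside, and draw the fingers back so that the flap swings fully shut behind it. Do not lift or overturn the tray, do not touch the wet tile, and leave the jars and other things where they stand.

Things in the scene. Friction and masses are not known exactly. Their poses are not given: they have to be found in the camera images.
- drying_box: Grey metal drying box, 117 mm wide, 154 mm deep, roof at z = 102 mm (rear housing 118), with a flat raised aluminium feed deck before its mouth. Place and heading vary (+x roughly to the robot's left). Origin: on the table, below the flap's hinge rod, mid-way across the mouth; +x leads into the box, +y to the left facing the mouth. Deck in this frame: x -185 to 20, y -66 to 116 mm, top z 36 mm.
- fence_mid (a point): Middle of the fence's inner face, at its top edge; axes as the drying box. The fence is a straight, smooth steel bar on the far side of the feed deck, parallel to the box's x, 164 mm long (82 mm either way from here), 20 mm tall (top 56 mm above the table). Its inner face looks to the box's +y and lies at y = -52 mm in the box's frame.
- hinge_mid (a point): Middle of the hinge rod (6 mm thick) that crosses the top of the mouth at z = 93 mm, 57 mm above the deck; axes as the drying box. The mouth below it is 108 mm wide. Straight-down fingers can follow the tray up to the rod. A slanted lead-in wing, 22 mm tall, stands left of the mouth: box frame (-3, 56) to (-31, 76) mm.
- chute_edge (a point): Edge where the level deck ends, x = 20 mm in the box's frame, z = 36 mm. Behind it a slippery white chute falls at 16 degrees to the wall at x = 128 mm. Once the tray's centre is some 3 mm past this edge (its rear wall then still 16 mm in front of the hinge rod) it tips on to the chute and slides in by itself, out from under the flap; short of it the tray stays where it is and holds the flap open.
- flap (a joint): Angle of the gravity flap, rad. A 104 mm wide aluminium sheet hung from the hinge rod, its hem 4 mm above the deck. 0 = hanging plumb, shut; grows as its lower edge is pushed into the box (+x), up to 1.45; it cannot swing outward. It falls shut by its own weight (35 g, under 1 N to push); it rides on the tray's rim while the tray passes below.
- tray_center (a point): Centre (half-way up) and axes of the open waxed wooden tray: 77 mm along x, 97 mm along y, 25 mm tall, walls 4 mm, about 0.23 kg with its tile. It stands on the feed deck left of the fence, askew by up to 0.3 rad, its x roughly along the drying box's x; centre at z = 48.5 mm, rim at 61 mm. Flush against the fence, its centre is at y = -3.5 mm in the drying box's frame.
- wet_tile: Glazed test tile 85 x 65 x 8 mm lying loose in the tray, its top 13 mm below the tray's rim; origin at the middle of its underside. Its glaze is wet.
- jar_green: upright round glaze jar, pale lid, 57 mm across, 68 mm tall; stands on the table between the drying box and the table's front edge. Origin at the middle of its underside. A bystander: leave it alone.
- jar_white: upright round glaze jar with dark lid, 69 mm across, 85 mm tall. Origin at the middle of its underside. A bystander: leave it alone.
- jar_brown: upright round glaze jar with red lid, 69 mm across, 85 mm tall. Origin at the middle of its underside. A bystander: leave it alone.
- cone_pack: clay stand with three pyrometric cones, 28 x 92 mm, 63 mm tall. Origin at the middle of its underside. A bystander: leave it alone.
- brush: flat brush lying on the table, 217 mm long (along its y), 15 mm thick. Origin at the middle of its underside. A bystander: leave it alone.
- saucer: shallow saucer, 141 mm across, 13 mm tall. Origin at the middle of its underside. A bystander: leave it alone.

How it is judged (in metres and radians):
On the way, in this order (a step that is already met when the one before it is completed fails the run):
1. the tray lies flush and square against the fence, in front of the flap (y of tray_center in the frame of drying_box below 0.0005 m and angle between the x axis of tray_center and the x axis of drying_box, either way round below 0.06 rad and x of tray_center in the frame of drying_box below -0.06 m), for 0.2 s.
2. the tray has pushed the flap open and is passing below it (value of joint flap above 0.4 rad and x of tray_center in the frame of drying_box above -0.02 m), for 0.1 s.
At the end, for the whole second after the job is handed in: The tray lies at rest on the chute inside the box, its centre at least 70 mm past the hinge line, upright on its base (it leans only as the chute does), with the tile still in it; the flap hangs shut (within 0.06 rad) (x of tray_center in the frame of drying_box above 0.07 m and value of joint flap below 0.06 rad and angle between tray_center's own z axis and vertical below 0.36 rad and height (world z) of tray_center below 0.042 m and horizontal distance between wet_tile and tray_center below 0.015 m and linear speed of tray below 0.02 m/s); the robot touches nothing.
It fails at once if the tray is lifted off the deck by more than 10 mm (height (world z) of tray_center above 0.0585 m).
It fails at once if the tray is overturned (tipped well more than the chute's own slope) (angle between tray_center's own z axis and vertical above 0.45 rad).
It fails at once if the fingers touch the wet tile (contact force between the fingers and wet_tile above 0.3 N).
It fails at once if a jar, the cone stand, the brush or the saucer is pushed away by more than 20 mm (distance of any of jar_green, jar_white, jar_brown, cone_pack, brush, saucer from where it was at the start of the episode above 0.02 m).
It also fails if it takes over 61 s, if anything falls off the work surface, if the arm or the gripper's body presses on something with over 40 N, if the wrist force passes 120 N, or if a joint passes its speed limit or range.

ROBOT

A 6-joint arm with a two-finger parallel gripper is mounted at the origin on a cart in front of the work surface, level with it; the furniture and walls round the work are solid. World frame = base frame: x ahead of the robot, y to its left, z up, the work surface at z = 0. Lengths are in mm, angles in rad, forces in N, time in s.
With the tool pointing down it reaches from about 275 to 750 mm from the base axis. Payload 10.2 kg.
Tool frame: the origin (TCP) lies at the very end of the fingers, on their centre line; the grasp point (between the pads) lies 19 mm behind it (ctrl.grip_depth is the distance from the TCP to the grasp point, in mm); z points along the fingers, x is the direction in which the jaws open and shut, and the axes are right-handed (so a half turn about z gives the same grasp; the last joint's range is limited). The gripper opens to 85 mm and grips with 20 to 120 N. Pads are 22 mm wide; open, the fingers measure 114 mm over their backs; the gripper's body (76 mm by 85 mm) begins 54 mm behind the grasp point. The pads swing forward as they close: fully open they stand 13 mm farther back than shut.
Start: joints at [-1.334, 0.313, 1.498, -0, 1.331, -0.223], TCP at [232.967, -470.486, 231.294] pointing down, gripper open.
Joint ranges: [-2.94, 2.94], [-0.97, 2.17], [0.19, 2.56], [-1.23, 4.37], [0.02, 3.11], [-2.88, 2.88]. Speed limits (rad/s): [2.39, 2.39, 3.01, 3.14, 3.14, 3.14].

INTERFACE

Orientations are given as a unit quaternion [w, x, y, z].
In Python, from rig import ctrl gives the robot as it stands.
- The arm moves only by the tool play_rows, never from a script. Its argument "motion" is a list of rows, each a list of 2 entries, a list of its own where there are three numbers: the shift along the tool's x, y, z in mm, then the turn, a rotation vector about the tool's x, y, z in degrees. A call has 1 to 20 rows; each row shifts and turns the commanded pose from where the row before left it, along the tool's axes as they then stand; what a row does not reach is not made up. A row lasts 1/12 s, in which the tool goes at most 41.7 mm and 7.16 degrees, less where a joint would pass 70% of its speed; a pose out of reach is approached as far as the arm can. A call with a gripper value outside its range is refused whole. "fingers" is the finger opening in mm, from 0 to 85.4, set as the call begins (left out, the last holds). The fingers move at their own pace and stop on an object; "squeeze" is the grip in N (left out, the last holds). Time passes only in rows, so rows that do not move let the fingers close. It gives the time, the measured TCP pose, the force and the opening at its end, in the units of the state.
- ctrl.sense(): the state, without advancing time (a new reading comes with each control period).
- ctrl.capture(name): name is "scene" or "top" or "wrist"; returns the picture (384x512x3 uint8, red, green, blue); there is no depth.
- ctrl.get_calibration(name): a dict with "K" (3x3 intrinsics, pixels), "k1" (the pictures are not rectified: a ray, as slopes to the right and down, at radius r is drawn at 1 + k1 r^2 times it, then the intrinsics apply), "R" (3x3) and "t" (3): a world point X has camera coordinates R X + t; the wrist camera has in their place "tool_from_camera" (4x4, takes a point from camera to tool coordinates, whose origin is the TCP and whose axes are the tool frame's). Camera axes: x right, y down, z forward; pixel columns grow to the right and rows downward; lengths in mm; the calibration is good to about 2 mm. A picture is of the moment at which its call begins: read the wrist's pose just before it. get_calibration takes no time and is no camera call.
- ctrl.finish_job(): hands the job in, once; it reports no verdict.
Trained networks look in the newest picture that a camera, given by its name, has taken for a name from the list of things; names that differ only in an ending like _2 or _b are one class to them, and where a whole thing is asked for, a point or a joint stands for the part that bears it (a point fixed in the world has none). Each returns a list of dicts, best first, with "p" (0 to 1); they miss things now and then, are a little off and sometimes report something else, mostly with a low value. They report only what shows in the picture. A call takes as long as a camera call.
- ctrl.spot_in(camera, name): "position" ([column, row] as shares, 0 to 1, of the picture: columns of its width, rows of its height, amid what is visible of it).
The state is a dict: "time_s": time; "joints": joint angles; "dq": joint speeds; "tau": joint torques, N m; "eef_pos": TCP position; "ee_rot": TCP orientation; "force": force on the tool from outside, world axes, zero at the start; "wrist_torque": the same for the moment, N m; "grip_width": opening from 0.0 (shut) to 1.0 (fully open).
Only numpy, scipy, OpenCV 4.12 (cv2) and the standard library are available. Lean on these libraries where they do the work, as an engineer would, in place of code of your own. Each camera call takes 0.05 s, during which the arm holds its last target. There are 200 camera calls.

## Working session

There is one attempt and no reset: what is moved stays moved. The work goes in short steps, Python scripts to look and compute and a tool call to move; the robot and the scene stay as the last step left them, time stands still between calls to the robot, and variables do not carry over. Pictures are saved under pics/ and viewed, about 8 in all and at most 12, crops included, and the job is handed in when it is done.

Besides the shell and the picture viewer there is one more tool, called after "Request:" as a command line: name --argument value ..., lists and objects as JSON in quotes. play_rows: Moves the arm, as the interface text tells. Its arguments: {"type":"object","properties":{"motion":{"type":"array"},"fingers":{"type":"number"},"squeeze":{"type":"number"}},"required":["motion"]}

```bash
mkdir -p pics; cat > h.py <<'E'
import numpy as np, cv2
from rig import ctrl
def shot(cam,name,crop=None,scale=1):
    im=ctrl.capture(cam)[:,:,::-1]
    cv2.imwrite(f'pics/{name}_raw.png',im)
    if crop: im=im[crop[1]:crop[3],crop[0]:crop[2]]
    if scale!=1: im=cv2.resize(np.ascontiguousarray(im),None,fx=scale,fy=scale,interpolation=cv2.INTER_CUBIC)
    cv2.imwrite(f'pics/{name}.png',im)
def proj(cam,X):
    c=ctrl.get_calibration(cam);K=np.array(c['K']);P=np.atleast_2d(X)@np.array(c['R']).T+np.array(c['t']).ravel()
    s=P[:,:2]/P[:,2:];r2=(s**2).sum(1,keepdims=True);s=s*(1+c['k1']*r2)
    return s@K[:2,:2].T+K[:2,2]
def toz(cam,uv,z):
    c=ctrl.get_calibration(cam);K=np.array(c['K']);R=np.array(c['R']);t=np.array(c['t']).ravel()
    s0=(np.atleast_2d(uv)-K[:2,2])@np.linalg.inv(K[:2,:2]).T;s=s0.copy()
    for _ in range(20): s=s0/(1+c['k1']*(s**2).sum(1,keepdims=True))
    d=np.c_[s,np.ones(len(s))]@R;o=-R.T@t
    return o+d*((z-o[2])/d[:,2])[:,None]
E
python3 - <<'E'
from h import *
s=ctrl.sense();print(s)
shot('top','top',scale=1.56);shot('scene','scene',scale=1.56)
for n in ['fence_mid','hinge_mid','tray_center','wet_tile','jar_green','jar_white','jar_brown','cone_pack','drying_box','saucer','brush','chute_edge']:
    print(n,[(np.round(np.array(d['position'])*[512,384]),round(d['p'],2)) for d in ctrl.spot_in('top',n)[:2]])
for c in('top','scene'):
    k=ctrl.get_calibration(c);print(c,np.round(-np.array(k['R']).T@np.array(k['t']).ravel()),k['k1'],np.array(k['K'])[0,0])
E
```

```text
{'time_s': 0.0, 'joints': array([-1.33440226e+00,  3.13452525e-01,  1.49844344e+00,  1.23207879e-05,
        1.33099293e+00, -2.23423080e-01]), 'dq': array([-0.00049888, -0.00104742,  0.00062279,  0.00172716,  0.00109201,
        0.00018241]), 'tau': array([-3.10142510e-03, -4.12269831e+01, -2.59743047e+01, -4.10928915e-04,
        4.23808931e-03, -7.62404284e-06]), 'eef_pos': array([ 232.90608861, -470.22346838,  230.73139135]), 'ee_rot': array([-4.59564622e-04,  8.49641400e-01, -5.27360476e-01, -4.57047741e-04]), 'force': array([ 0.12167847, -0.434524  , -0.73882268]), 'wrist_torque': array([0.02019808, 0.01205291, 0.03188996]), 'grip_width': 0.9975699265119188}
fence_mid [(array([135., 226.]), 0.75), (array([207., 167.]), 0.68)]
hinge_mid [(array([251., 171.]), 0.67), (array([209., 166.]), 0.59)]
tray_center [(array([237., 161.]), 0.7), (array([320., 158.]), 0.59)]
wet_tile [(array([238., 175.]), 0.91)]
jar_green [(array([162., 233.]), 0.67)]
jar_white [(array([350., 182.]), 0.57)]
jar_brown [(array([364., 211.]), 0.91)]
cone_pack [(array([364., 147.]), 0.8), (array([137., 224.]), 0.33)]
drying_box [(array([207., 166.]), 0.97)]
saucer [(array([321., 158.]), 0.86)]
brush [(array([136., 220.]), 0.82)]
chute_edge [(array([207., 166.]), 0.69)]
top [ 369.  -32. 1521.] -0.003136401662703889 489.19337143928306
scene [-536. -571.  773.] -0.0954759794732854 427.8787990429288
```

View pics/top.png

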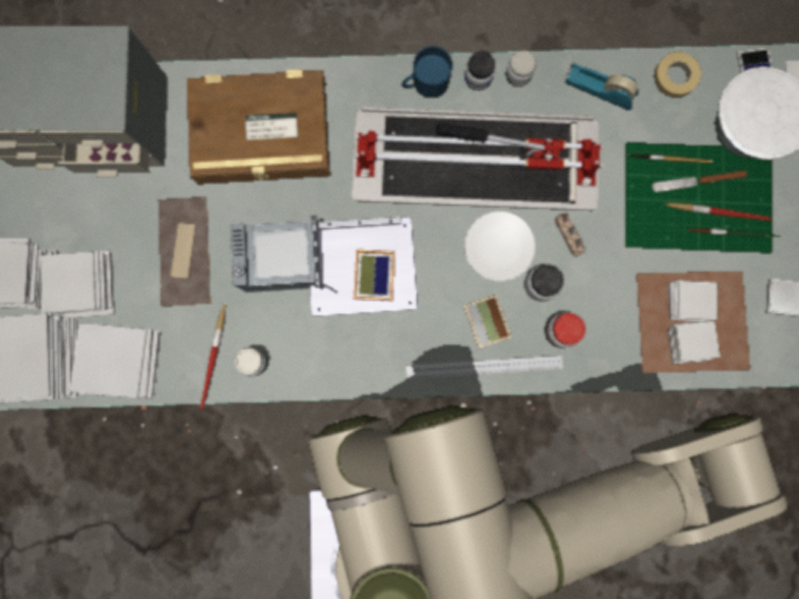

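View pics/scene.png

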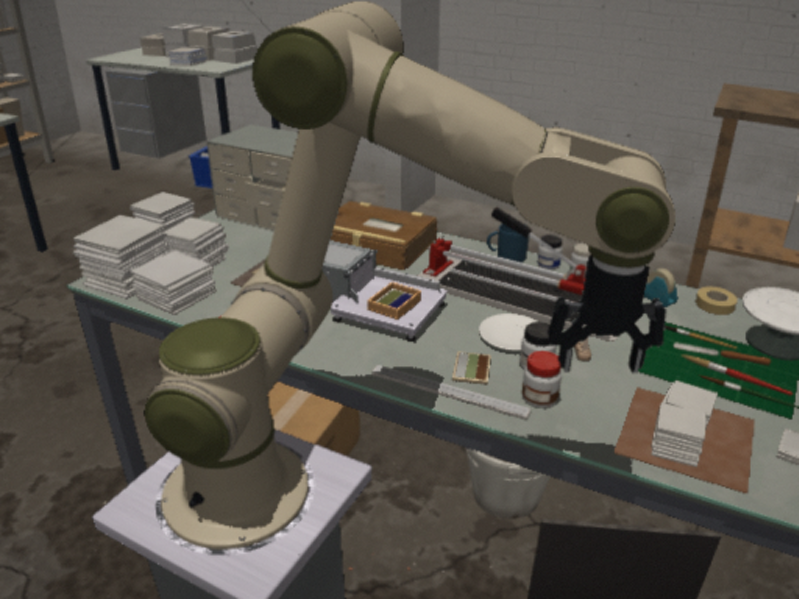

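Top view (scaled 1.56): the box mouth is at about (318,255), the deck spans (312–415, 222–312), the fence is on the far side at row ~222, and the tray is at (375,275). Next I'll zoom in on these.

```bash
python3 - <<'E'
from h import *
im=cv2.imread('pics/top_raw.png')[130:214,140:280]
cv2.imwrite('pics/z.png',cv2.resize(im,None,fx=5.5,fy=5.5,interpolation=cv2.INTER_CUBIC))
E
```

```text
(no output)
```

View pics/z.png

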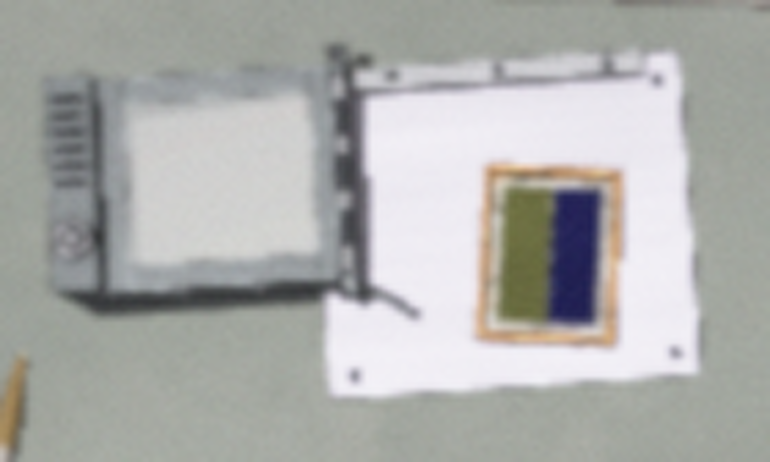

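```bash
python3 - <<'E'
from h import *
f=lambda p:np.array(p)/5.5+[140-.4,130-.4]
D=toz('top',f([(680,54),(697,374),(330,397)]),36)[:,:2]
T=toz('top',f([(487,164),(620,170),(612,346),(477,340)]),61)[:,:2]
F=toz('top',f([(360,90),(640,72)]),56)[:,:2]
print(D.round(1),T.round(1),F.round(1))
# fit box frame using deck corners
B=np.array([(-185,-66),(-185,116),(20,116)],float)
a=B-B.mean(0);b=D-D.mean(0)
H=a.T@b;th=np.arctan2(H[0,1]-H[1,0],H[0,0]+H[1,1]);R=np.array([[np.cos(th),-np.sin(th)],[np.sin(th),np.cos(th)]])
o=D.mean(0)-R@B.mean(0)
print('th',th,'o',o,'res',(D-(B@R.T+o)).round(1))
print('fence th',np.arctan2(*(F[0]-F[1])[::-1]),'fence box',((F-o)@R).round(1))
Tb=(T-o)@R;print(Tb.round(1),Tb.mean(0),T.mean(0))
print('tray ang',np.arctan2(*(Tb[0]-Tb[1])[::-1]),np.arctan2(*(Tb[3]-Tb[2])[::-1]))
for n,z in [('jar_white',85),('jar_brown',85),('jar_green',68),('cone_pack',50),('saucer',10),('brush',10)]:
    d=ctrl.spot_in('top',n)
    if d:print(n,toz('top',np.array(d[0]['position'])*[512,384],z).round())
E
```

```text
[[678.3 -54.4]
 [497.8 -58.6]
 [490.8 144.8]] [[614.6  53.8]
 [609.3 -19.2]
 [512.3 -12.2]
 [517.6  61.3]] [[658.9 123.4]
 [664.6 -31.7]]
th 1.6001510246673312 o [607.52423735 128.8666931 ] res [[-0.6 -0.3]
 [ 0.8  0.9]
 [-0.2 -0.6]]
fence th 1.6079980049998501 fence box [[  -7.   -51.2]
 [-162.1  -52.4]]
[[ -75.3   -4.9]
 [-148.     2.6]
 [-138.2   99.3]
 [ -64.9   91.8]] [-106.62155044   47.21940243] [563.45457182  20.90516493]
tray ang -0.1030286219780507 -0.10205970981288227
jar_white [[ 534. -306.   85.]]
jar_brown [[ 447. -345.   85.]]
jar_green [[399. 252.  68.]]
cone_pack [[ 643. -362.   50.]]
saucer [[ 619. -235.   10.]]
brush [[442. 345.  10.]]
```

Request:
play_rows --motion '[[[0,0,0],[0,0,6.1]],[[0,0,0],[0,0,6.1]],[[0,0,0],[0,0,6.1]],[[0,0,0],[0,0,6.2]],[[-32,-18,0],[0,0,0]],[[-32,-18,0],[0,0,0]],[[-32,-18,0],[0,0,0]],[[-32,-18,0],[0,0,0]],[[-32,-18,0],[0,0,0]],[[-32,-18,0],[0,0,0]],[[-32,-18,0],[0,0,0]],[[-32,-18,0],[0,0,0]],[[-32,-18,0],[0,0,0]],[[-32,-18,0],[0,0,0]],[[-32,-18,0],[0,0,0]],[[-32,-18,0],[0,0,0]],[[-32,-18,0],[0,0,0]],[[-32,-18,0],[0,0,0]],[[-32,-18,0],[0,0,0]],[[0,0,0],[0,0,0]]]' --fingers 45 --squeeze 40

```text
time_s: 2.67
eef_pos: [488.8, 22.6, 231.2]
ee_rot: [-0.001, 0.72, -0.694, -0.0]
force: [0.5, 0.6, -0.4]
grip_width: 0.526
```

```bash
cat >> h.py <<'E'
from scipy.spatial.transform import Rotation as Ro
O=np.array([607.5,128.9]);TH=1.603
Rb=np.array([[np.cos(TH),-np.sin(TH)],[np.sin(TH),np.cos(TH)]])
def pose():
    s=ctrl.sense();q=s['ee_rot'];return np.array(s['eef_pos']),Ro.from_quat([q[1],q[2],q[3],q[0]]).as_matrix(),s
def box(p): return (np.asarray(p)[...,:2]-O)@Rb
def wcam():
    p,R,_=pose();c=ctrl.get_calibration('wrist');T=np.array(c['tool_from_camera'])
    Rc=R@T[:3,:3];o=R@T[:3,3]+p
    return c,Rc,o
def wtoz(W,uv,z):
    c,Rc,o=W;K=np.array(c['K']);s0=(np.atleast_2d(uv)-K[:2,2])@np.linalg.inv(K[:2,:2]).T;s=s0.copy()
    for _ in range(20): s=s0/(1+c['k1']*(s**2).sum(1,keepdims=True))
    d=np.c_[s,np.ones(len(s))]@Rc.T
    return o+d*((z-o[2])/d[:,2])[:,None]
E
python3 - <<'E'
from h import *
import pickle
W=wcam();pickle.dump(W,open('W1.pkl','wb'));shot('wrist','w1',scale=1.56)
print(W[2],W[1].round(2))
E
```

```text
[565.10898912  26.56216326 373.79455789] [[ 0.04 -0.95 -0.3 ]
 [-1.   -0.04 -0.01]
 [-0.    0.3  -0.95]]
```

View pics/w1.png

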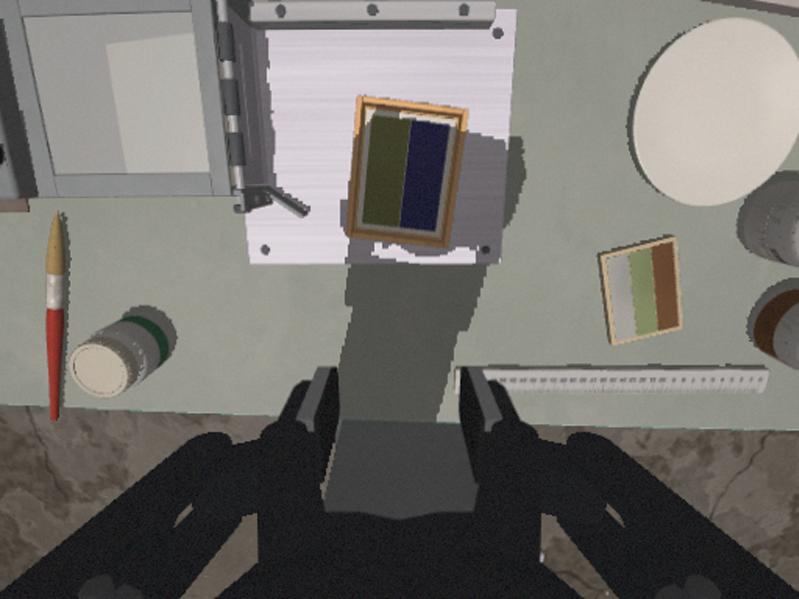

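The wrist view shows the tray rim corners at (358,96), (468,108), (448,247), (346,234), and the deck corners at (517,10), (500,264), (249,264).

```bash
python3 - <<'E'
from h import *
import pickle
W=pickle.load(open('W1.pkl','rb'))
f=lambda p:np.array(p)/1.5625-.2
D=wtoz(W,f([(517,10),(500,264),(249,264)]),36)
T=wtoz(W,f([(358,96),(468,108),(448,247),(346,234)]),61)
F=wtoz(W,f([(252,21),(495,21)]),56)
print(D.round(1),'\n',box(D).round(1));print(box(F).round(1))
Tb=box(T);print(Tb.round(1),Tb.mean(0),np.arctan2(*(Tb[0]-Tb[1])[::-1]))
B=np.array([(-185,-66),(-185,116),(20,116)],float);D=D[:,:2]
a=B-B.mean(0);b=D-D.mean(0);H=a.T@b;th=np.arctan2(H[0,1]-H[1,0],H[0,0]+H[1,1])
R=np.array([[np.cos(th),-np.sin(th)],[np.sin(th),np.cos(th)]]);print('th',th,D.mean(0)-R@B.mean(0))
p,_,_=pose();print('tcp box',box(p))
E
```

```text
[[676.  -50.7  36. ]
 [495.9 -57.4  36. ]
 [488.4 147.1  36. ]] 
 [[-181.7  -62.7]
 [-182.6  117.5]
 [  22.   118.4]]
[[  -2.8  -49.4]
 [-162.9  -49.7]]
[[ -72.3   -2.9]
 [-146.9    4.2]
 [-136.9   99.6]
 [ -61.3   90.3]] [-104.337455   47.804216] -0.09497230000605394
th 1.6057489745423155 [604.66563692 131.51804739]
tcp box [-104.65627519  122.97861916]
```

Request:
play_rows --motion '[[[0,0,31],[0,0,0]],[[0,0,31],[0,0,0]],[[0,0,31],[0,0,0]],[[0,0,31],[0,0,0]],[[0,0,31],[0,0,0]],[[0,0,31],[0,0,0]],[[0,0,0],[0,0,0]],[[0,0,0],[0,0,0]]]'

```text
time_s: 3.38
eef_pos: [486.9, 17.4, 45.2]
ee_rot: [0.001, 0.718, -0.696, -0.001]
force: [1.0, -0.2, 0.2]
grip_width: 0.528
```

Request:
play_rows --motion '[[[0,-3,0],[0,0,0]],[[0,-3,0],[0,0,0]],[[0,-3,0],[0,0,0]],[[0,-3,0],[0,0,0]],[[0,-3,0],[0,0,0]],[[0,-3,0],[0,0,0]],[[0,-3,0],[0,0,0]],[[0,-3,0],[0,0,0]],[[0,-3,0],[0,0,0]],[[0,-3,0],[0,0,0]],[[0,-3,0],[0,0,0]],[[0,-3,0],[0,0,0]],[[0,-3,0],[0,0,0]],[[0,-3,0],[0,0,0]],[[0,-3,0],[0,0,0]],[[0,-3,0],[0,0,0]],[[0,-3,0],[0,0,0]]]'

```text
time_s: 4.8
eef_pos: [538.6, 19.6, 45.3]
ee_rot: [0.0, 0.718, -0.696, -0.0]
force: [-0.2, 0.3, -0.4]
grip_width: 0.524
```

Request:
play_rows --motion '[[[0,-2,0],[0,0,0]],[[0,-2,0],[0,0,0]],[[0,-2,0],[0,0,0]],[[0,-2,0],[0,0,0]],[[0,-2,0],[0,0,0]],[[0,-2,0],[0,0,0]]]'

```text
time_s: 5.3
eef_pos: [550.5, 20.0, 45.3]
ee_rot: [0.0, 0.718, -0.696, 0.0]
force: [-1.5, 0.9, -0.4]
grip_width: 0.526
```

```bash
python3 - <<'E'
from h import *
import pickle
W=wcam();pickle.dump(W,open('W2.pkl','wb'));shot('wrist','w2',scale=1.56)
E
```

```text
(no output)
```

View pics/w2.png

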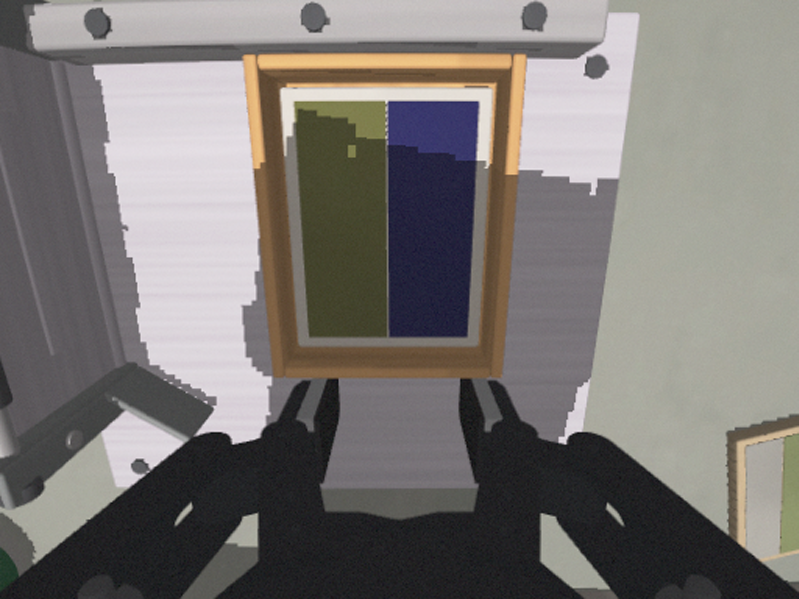

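The tray is now squared, with its rim's far edge at row ~54 and the fence at rows 45–58, so it is almost touching. I'll push slowly until the force rises.

Request:
play_rows --motion '[[[0,-1,0],[0,0,0]],[[0,-1,0],[0,0,0]],[[0,-1,0],[0,0,0]],[[0,0,0],[0,0,0]]]'

```text
time_s: 5.68
eef_pos: [553.5, 20.1, 45.3]
ee_rot: [-0.0, 0.718, -0.696, 0.0]
force: [0.3, 0.8, -0.6]
grip_width: 0.531
```

Request:
play_rows --motion '[[[0,-1,0],[0,0,0]],[[0,-1,0],[0,0,0]],[[0,0,0],[0,0,0]]]'

```text
time_s: 5.93
eef_pos: [554.2, 20.2, 44.9]
ee_rot: [0.001, 0.719, -0.695, -0.001]
force: [-6.6, -1.2, 2.5]
grip_width: 0.525
```

Request:
play_rows --motion '[[[0,-0.5,0],[0,0,0]],[[0,0,0],[0,0,0]],[[0,0,0],[0,0,0]],[[0,0,0],[0,0,0]]]'

```text
time_s: 6.27
eef_pos: [554.2, 20.3, 44.9]
ee_rot: [0.002, 0.719, -0.695, -0.002]
force: [-7.3, -0.1, 3.4]
grip_width: 0.53
```

Request:
play_rows --motion '[[[0,5,0],[0,0,0]],[[0,10,0],[0,0,0]],[[0,15,0],[0,0,0]],[[0,0,-25],[0,0,0]],[[0,0,-25],[0,0,0]],[[0,0,-25],[0,0,0]],[[0,0,0],[0,0,-7]],[[0,0,0],[0,0,-7]],[[0,0,0],[0,0,-7]],[[0,0,0],[0,0,-7]],[[0,0,0],[0,0,-7]],[[0,0,0],[0,0,-7]],[[0,0,0],[0,0,-7]],[[0,0,0],[0,0,-7]],[[0,0,0],[0,0,-7]],[[0,0,0],[0,0,-7]],[[0,0,0],[0,0,-7]],[[0,0,0],[0,0,-7]],[[0,0,0],[0,0,-6]],[[0,0,0],[0,0,0]]]'

```text
time_s: 7.93
eef_pos: [526.0, 19.2, 120.4]
ee_rot: [0.0, 1.0, 0.018, 0.0]
force: [-0.2, 0.3, -0.7]
grip_width: 0.527
```

Request:
play_rows --motion '[[[29,24,0],[0,0,0]],[[29,24,0],[0,0,0]],[[29,24,0],[0,0,0]],[[0,0,0],[0,0,0]],[[0,0,0],[0,0,0]]]'

```text
time_s: 8.35
eef_pos: [615.6, -51.0, 119.5]
ee_rot: [-0.0, 1.0, 0.014, -0.0]
force: [-0.2, -0.1, 0.5]
grip_width: 0.527
```

```bash
python3 - <<'E'
from h import *
import pickle
W=wcam();pickle.dump(W,open('W3.pkl','wb'));shot('wrist','w3',scale=1.56);shot('top','t3')
p,_,_=pose();O[:]=(606,130);print(p,box(p))
E
```

```text
[614.54877366 -49.45814905 120.08150153] [-179.6403555    -2.76612846]
```

View pics/w3.png

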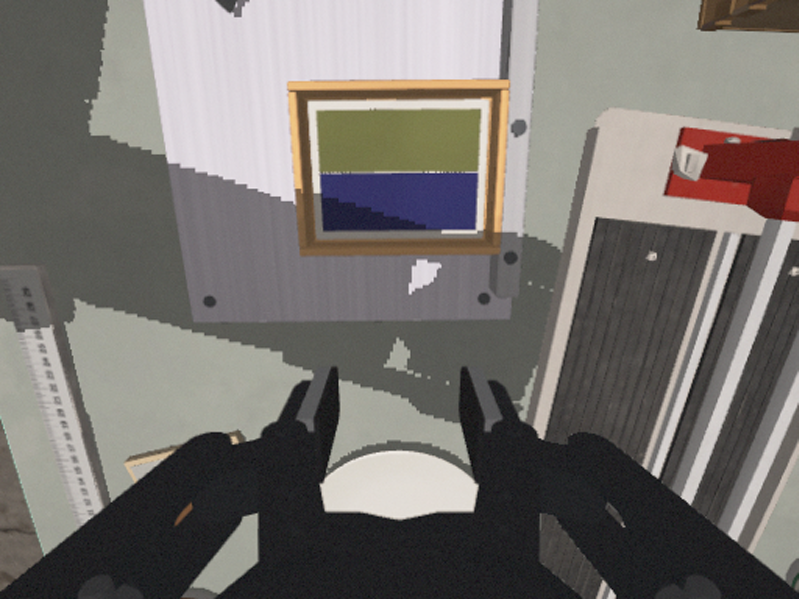

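Tray flush against the fence (right side, column ~507) and centred on the fingers at column ~400. Descending and pushing.

Request:
play_rows --motion '[[[0,0,25],[0,0,0]],[[0,0,25],[0,0,0]],[[0,0,25],[0,0,0]],[[0,0,0],[0,0,0]],[[0,-5,0],[0,0,0]],[[0,-5,0],[0,0,0]],[[0,-4,0],[0,0,0]],[[0,-3,0],[0,0,0]],[[0,-3,0],[0,0,0]],[[0,-3,0],[0,0,0]],[[0,-3,0],[0,0,0]],[[0,-3,0],[0,0,0]],[[0,-3,0],[0,0,0]],[[0,-3,0],[0,0,0]],[[0,-3,0],[0,0,0]],[[0,-3,0],[0,0,0]],[[0,-3,0],[0,0,0]],[[0,-3,0],[0,0,0]],[[0,-3,0],[0,0,0]],[[0,-3,0],[0,0,0]]]'

```text
time_s: 10.12
eef_pos: [613.4, 3.3, 45.3]
ee_rot: [-0.0, 1.0, 0.016, -0.0]
force: [-0.9, -0.4, 0.7]
grip_width: 0.529
```

Request:
play_rows --motion '[[[0,-3,0],[0,0,0]],[[0,-3,0],[0,0,0]],[[0,-3,0],[0,0,0]],[[0,-3,0],[0,0,0]],[[0,-3,0],[0,0,0]],[[0,-3,0],[0,0,0]],[[0,-3,0],[0,0,0]],[[0,-3,0],[0,0,0]],[[0,-3,0],[0,0,0]],[[0,-3,0],[0,0,0]],[[0,-3,0],[0,0,0]],[[0,-3,0],[0,0,0]],[[0,-3,0],[0,0,0]],[[0,-3,0],[0,0,0]],[[0,-3,0],[0,0,0]]]'

```text
time_s: 11.37
eef_pos: [612.0, 48.3, 45.3]
ee_rot: [0.0, 1.0, 0.016, -0.0]
force: [-0.2, -0.5, -0.1]
grip_width: 0.529
```

```bash
python3 - <<'E'
from h import *
shot('wrist','w4',scale=1.56)
p,_,_=pose();O[:]=(606,130);print(p,box(p))
E
```

```text
[611.93159903  48.79522977  45.31908119] [-81.35365235  -3.31388363]
```

View pics/w4.png

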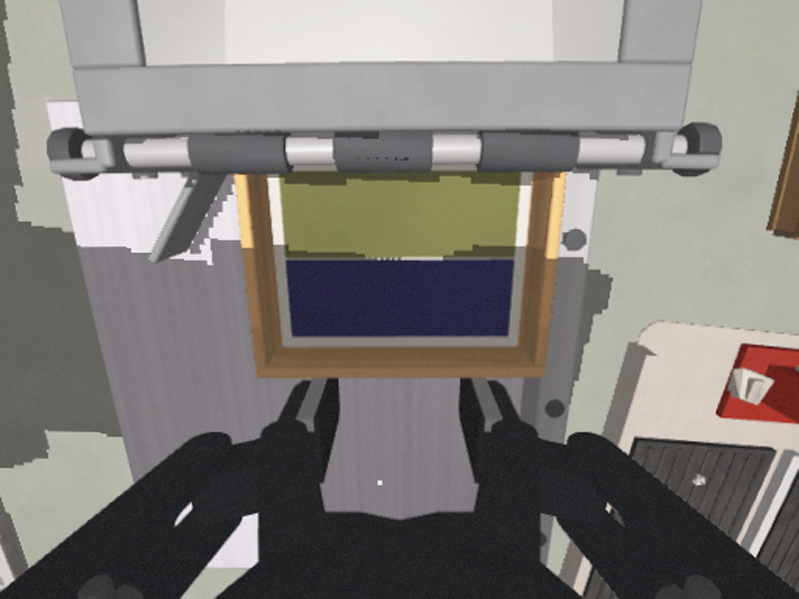

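The tray is flush, square, and partly under the rod at row ~150. Continuing.

Request:
play_rows --motion '[[[0,-3,0],[0,0,0]],[[0,-3,0],[0,0,0]],[[0,-3,0],[0,0,0]],[[0,-3,0],[0,0,0]],[[0,-3,0],[0,0,0]],[[0,-3,0],[0,0,0]],[[0,-3,0],[0,0,0]],[[0,-3,0],[0,0,0]],[[0,-3,0],[0,0,0]],[[0,-3,0],[0,0,0]],[[0,-3,0],[0,0,0]],[[0,-3,0],[0,0,0]],[[0,-3,0],[0,0,0]],[[0,-3,0],[0,0,0]],[[0,-3,0],[0,0,0]],[[0,-3,0],[0,0,0]],[[0,-2,0],[0,0,0]],[[0,0,0],[0,0,0]]]'

```text
time_s: 12.92
eef_pos: [610.3, 98.5, 45.3]
ee_rot: [-0.0, 1.0, 0.016, 0.0]
force: [0.8, -0.3, 0.6]
grip_width: 0.529
```

```bash
python3 - <<'E'
from h import *
shot('wrist','w5',scale=1.56)
p,_,_=pose();O[:]=(606,130);print(p,box(p))
E
```

```text
[610.38860568  98.23405751  45.32438642] [-31.89077685  -3.36352699]
```

View pics/w5.png

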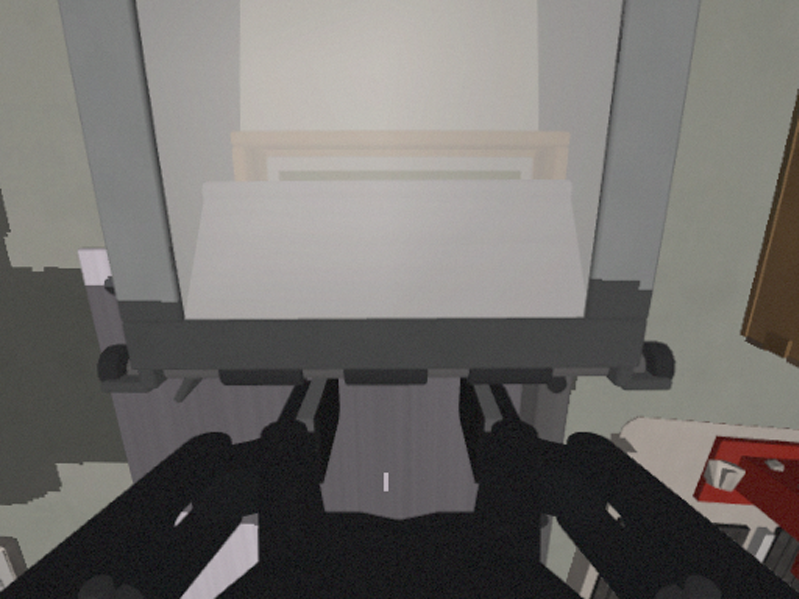

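Through the clear roof, the tray's front rim is at row ~138 and the open flap is resting on it. It hasn't tipped yet, so I'll push a few mm more.

Request:
play_rows --motion '[[[0,-1.5,0],[0,0,0]],[[0,-1.5,0],[0,0,0]],[[0,-1.5,0],[0,0,0]],[[0,-1.5,0],[0,0,0]],[[0,-1.5,0],[0,0,0]],[[0,0,0],[0,0,0]],[[0,0,0],[0,0,0]],[[0,0,0],[0,0,0]],[[0,0,0],[0,0,0]]]'

```text
time_s: 13.72
eef_pos: [610.1, 105.4, 45.3]
ee_rot: [-0.0, 1.0, 0.016, 0.0]
force: [-0.4, -0.5, 0.3]
grip_width: 0.529
```

```bash
python3 - <<'E'
from h import *
shot('wrist','w6',scale=1.56)
p,_,_=pose();O[:]=(606,130);print(p,box(p))
E
```

```text
[610.14055717 105.38484243  45.30346566] [-24.73571287  -3.34584884]
```

View pics/w6.png

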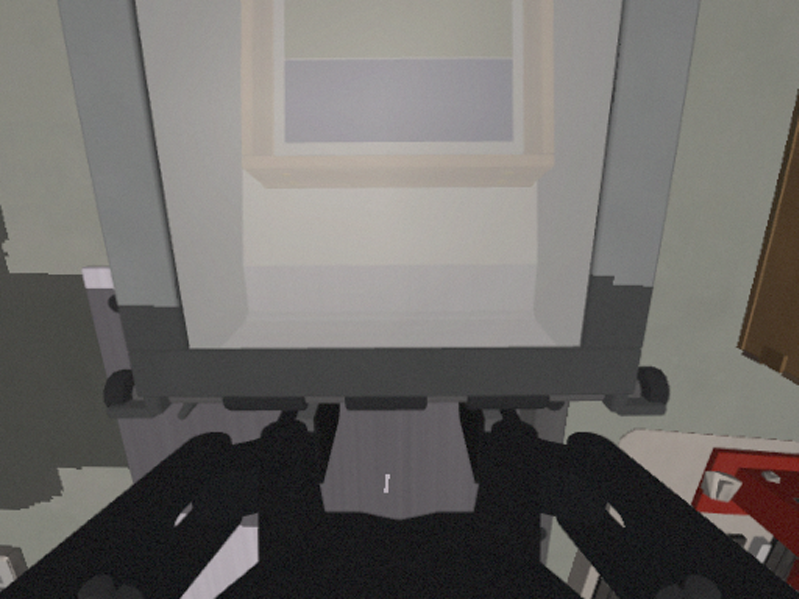

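The tray slid down the chute: its rear rim is at row ~170 and the tile is still in it. Drawing back.

Request:
play_rows --motion '[[[0,8,0],[0,0,0]],[[0,15,0],[0,0,0]],[[0,20,0],[0,0,0]],[[0,20,0],[0,0,0]],[[0,20,0],[0,0,0]],[[0,0,-25],[0,0,0]],[[0,0,-30],[0,0,0]],[[0,0,-30],[0,0,0]],[[0,0,-30],[0,0,0]],[[0,0,-20],[0,0,0]],[[0,0,0],[0,0,0]],[[0,0,0],[0,0,0]],[[0,0,0],[0,0,0]],[[0,0,0],[0,0,0]],[[0,0,0],[0,0,0]],[[0,0,0],[0,0,0]],[[0,0,0],[0,0,0]],[[0,0,0],[0,0,0]]]'

```text
time_s: 15.27
eef_pos: [612.7, 22.5, 180.0]
ee_rot: [-0.0, 1.0, 0.016, -0.0]
force: [1.3, 1.0, 0.9]
grip_width: 0.522
```

```bash
python3 - <<'E'
from h import *
shot('wrist','w7',scale=1.56)
p,_,s=pose();print(p,s['force'],s['time_s'])
E
```

```text
[612.73729694  22.54268987 180.09841912] [0.05364858 0.17097654 0.17300934] 15.3167
```

View pics/w7.png

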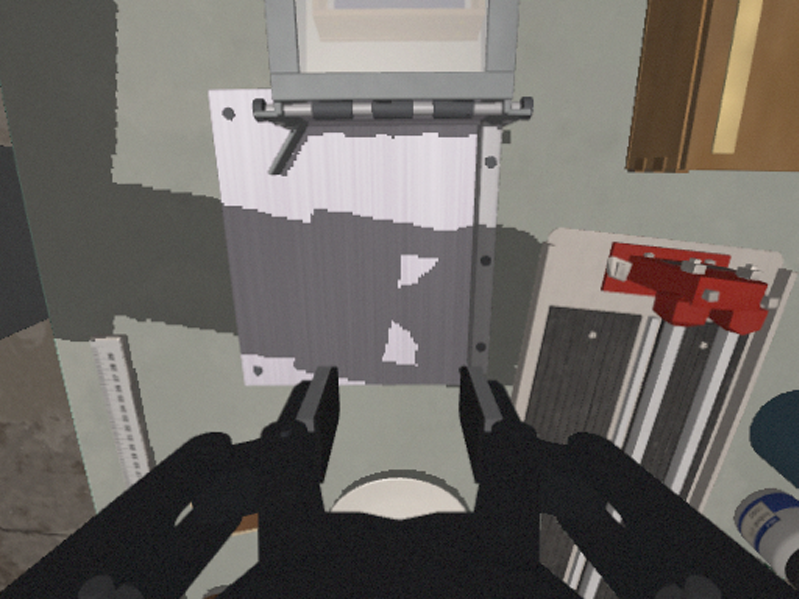

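The deck is empty, no open flap shows under the clear roof, and the tray is deep inside (rear rim at row ~25). Handing in.

```bash
python3 -c "
from rig import ctrl
print(ctrl.finish_job())"
```

```text
the job is handed in; nothing more can be done
None
```

The tray is in the drying box. I pushed it square against the fence (about 7 N of contact, held for roughly 0.5 s). Then I pushed it from behind along the fence and under the flap until it slid down the chute, drew the fingers back and raised them clear. The job was handed in at about 15 s of the 61 s allowed.

- **Tray and tile:** the last wrist picture shows the tray deep inside the box and the deck empty. The picture just before it, taken as the tray slid in, shows it upright with the tile in place.
- **Flap:** no open flap shows in the last two pictures, but I judged it shut from above and did not measure its angle.
- **Robot:** the force on the tool was about zero, and the fingers were at z = 180 mm, clear of everything.
- **Bystanders:** I kept the path clear of the jars, cone stand, brush and saucer, but did not measure their positions again at the end.
- **Disagreement:** the top and wrist cameras differed by 2–3 mm on where the box stands. I used the average, and contact with the fence came within about 1 mm of that estimate.

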